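# Let a salve tin out of the gravity feeder with the two-plunger release

### The job

Press the two plungers on the release block down together, one fingertip on each, and hold both fully down until the tin has rolled to the low end of the feeder and lies still there; then let both plungers come back up and move clear. Do not touch the tin, and leave everything else on the table where it stands.

Things in the scene. Friction and masses are not known exactly. Their poses are not given: they have to be found in the camera images.
- feeder: fixed gravity feeder: plywood channel 236 mm long (x), 76 mm wide, 60 mm inside, sloping down 6 degrees to its -x end. Origin at table height under its middle, z up; channel floor 34 mm up there. Held by the pins, the tin's centre is at x = +45, z = 69 mm; rolled out, against the low stop, at about x = -78, z = 56 mm. Highest point, with the tin, about 100 mm.
- tin: the salve tin's body (same origin as tin_center)
- tin_center (a point): centre of a round aluminium salve tin, 60 mm diameter, 56 mm long, about 140 g, lying on its side in the feeder channel (its axis across the channel), held from rolling by two steel gate pins that stand side by side in the channel floor. It is released only while both pins are down; either one alone still blocks it.
- block: release block, fixed to the table: a wooden block 70 mm (x) by 140 mm (y) by 45 mm high carrying two equal spring plungers on its y axis, at y = +32 mm (a) and -32 mm (b). Origin under its middle at table height, z up.
- cap_a: round aluminium cap (30 mm diameter, 8 mm thick) of plunger a; origin at the centre of its flat top, 71 mm above the table when up; moves straight down when pressed. 64 mm from the other cap's centre, 34 mm free between the caps. A dark collar, 40 mm across, its top 55 mm above the table, surrounds the plunger below the cap.
- cap_b: the same cap of plunger b; origin at the centre of its flat top
- plunger_a (a joint): how far plunger a is pressed, m: 0 up, 0.010 fully down. The spring needs about 0.5 N to start and 3 N fully down (so about 6 N for both), and lifts the plunger again. Each plunger draws down one gate pin, which clears the tin at about 0.005.
- plunger_b (a joint): the same for plunger b, which draws down the other gate pin
- pot: bystander: small open white ceramic pot, 42 mm across, 36 mm high, standing behind the release block; origin at its underside
- small_jar: bystander: small amber jar, 44 mm across, 42 mm high; origin at its underside
- jar_left: bystander: lidded glass jar, 72 mm across, 95 mm high; origin at its underside
- jar_right: bystander: lidded glass jar, 68 mm across, 85 mm high; origin at its underside
- spray: bystander: amber spray bottle, 42 mm across, 124 mm high; origin at its underside
- mortar: bystander: stone mortar bowl, 130 mm across, 70 mm high; origin at its underside
- scoop: bystander: wooden spoon, 170 mm long, lying flat; origin at its underside

How it is judged:
On the way, in this order (a step that is already met when the one before it is completed fails the run):
1. both plungers are going down together, a fingertip on each, before the tin has rolled out (value of joint each of plunger_a, plunger_b above 0.004 m and contact force between the fingers and cap_a above 0.5 N and contact force between the fingers and cap_b above 0.5 N and x of tin_center in the frame of feeder above -0.03 m), for 0.04 s.
2. both plungers are still held down by the fingertips while the tin lies still at the low end (value of joint each of plunger_a, plunger_b above 0.006 m and contact force between the fingers and cap_a above 0.5 N and contact force between the fingers and cap_b above 0.5 N and x of tin_center in the frame of feeder between -0.095 and -0.07 m and y of tin_center in the frame of feeder between -0.008 and 0.008 m and z of tin_center in the frame of feeder between 0.045 and 0.068 m and linear speed of tin below 0.03 m/s), for 0.3 s.
At the end, for the whole second after the job is handed in: Both plungers are back up (pressed less than 1.5 mm) and the tin lies still (under 0.03 m/s) in the channel at the low end of the feeder, its centre 70 to 95 mm from the feeder's middle towards the low end (value of joint each of plunger_a, plunger_b below 0.0015 m and x of tin_center in the frame of feeder between -0.095 and -0.07 m and y of tin_center in the frame of feeder between -0.008 and 0.008 m and z of tin_center in the frame of feeder between 0.045 and 0.068 m and linear speed of tin below 0.03 m/s); the robot touches nothing.
It fails at once if one plunger is pressed without the other (one more than 6 mm down, the other less than 2 mm) ((value of joint plunger_a above 0.006 m and value of joint plunger_b below 0.002 m) or (value of joint plunger_b above 0.006 m and value of joint plunger_a below 0.002 m)).
It fails at once if the robot touches the tin (contact force between any of the fingers, the arm and tin above 0.5 N).
It fails at once if the tin is lifted out of the channel (z of tin_center in the frame of feeder above 0.085 m).
It fails at once if a bystander is moved more than 20 mm (distance of any of pot, small_jar, jar_left, jar_right, spray, mortar, scoop from where it was at the start of the episode above 0.02 m).
It also fails if it takes over 35 s, if anything falls off the work surface, if the arm or the gripper's body presses on something with over 40 N, if the wrist force passes 120 N, or if a joint passes its speed limit or range.

### The arm

A 7-joint arm with a two-finger parallel gripper is mounted at the origin on the work surface. World frame = base frame: x ahead of the robot, y to its left, z up, the work surface at z = 0. Lengths are in m, angles in rad, forces in N, time in s.
With the tool pointing down it reaches from about 0.425 to 0.925 m from the base axis. Payload 6.8 kg.
Tool frame: the origin (TCP) lies on the centre line of the jaws, within the pads' length; the fingertips stand 8 mm ahead of it and the grasp point (between the pads) lies 11 mm behind it (r.finger_overhang is the distance from the TCP to the fingertips, in m); x points along the fingers, z is the direction in which the jaws open and shut, and the axes are right-handed (so a half turn about x gives the same grasp; the last joint's range is limited). The gripper opens to 85 mm and grips with 20 to 120 N. Pads are 22 mm wide; open, the fingers measure 114 mm over their backs; the gripper's body (76 mm by 85 mm) begins 54 mm behind the grasp point. The pads swing forward as they close: fully open they stand 13 mm farther back than shut.
Start: joints at [1.215, 0.477, 0.022, 1.555, -0.011, 1.109, -0.083], TCP at [0.166, -0.654, 0.239] pointing down, gripper open.
Joint ranges: [-2.96, 2.96], [-0.34, 2.1], [-1.41, 1.46], [0.24, 2.44], [-1.37, 4.51], [0.17, 1.92], [-2.96, 2.96]. Speed limits (rad/s): [2.39, 2.39, 3.14, 3.14, 3.14, 3.14, 3.14].

### API

Orientations are given as a rotation vector (axis times angle).
In Python, from bench import r gives the robot as it stands. The module is installed in compiled form; this text tells all that it offers.
- The arm moves only by the tool play_rows, never from a script. Its argument "plan" is a list of rows, each a list of 5 numbers: the opening, from -1 (shut) to 1 (fully open), then the shift along the world's x, y, z in m, then the turn about the world's z in rad. A call has 1 to 10 rows; each row is the pose to reach, as a shift and turn from the pose commanded when the call began; what a row does not reach only later rows make up. A row lasts 1/10 s, in which the tool goes at most 50 mm and 8.59 degrees, less where a joint would pass 70% of its speed; a pose out of reach is approached as far as the arm can. A call with a gripper value outside its range is refused whole. The fingers move at their own pace and stop on an object; "force" is the grip in N (left out, the last holds). Time passes only in rows, so rows that repeat a pose let the fingers close. It gives the time, the measured TCP pose, the force and the opening at its end, in the units of the state.
- r.get_obs(): the state, without advancing time (a new reading comes with each control period).
- r.grab_frame(name): name is "scene" or "top" or "wrist"; returns a dict with "pixels" (480x640x3 uint8, blue, green, red), "z_map" (480x640 float32, m along the optical axis (not along the pixel's ray), 0 where there is no reading), "vfov" (degrees; the focal length in pixels is half the picture's height over the tangent of half this angle, whatever the lens; pixels are square), "cx", "cy" (the principal point, pixels), "D" ([k1, k2, p1, p2, k3] as OpenCV has them; the pictures are not rectified), "R" (3x3) and "t" (3): a world point X has camera coordinates R X + t; the wrist camera has in their place "tool_from_camera" (4x4, takes a point from camera to tool coordinates, whose origin is the TCP and whose axes are the tool frame's). Camera axes: x right, y down, z forward; pixel columns grow to the right and rows downward; lengths in m; the calibration is good to about 2 mm. A picture is of the moment at which its call begins: read the wrist's pose just before it.
- r.hand_in(): hands the job in, once; it reports no verdict.
Trained networks look in a picture, given as the dict that the camera call returned (one of the last four; its "shot" number tells which), for a name from the list of things; names that differ only in an ending like _2 or _b are one class to them, and where a whole thing is asked for, a point or a joint stands for the part that bears it (a point fixed in the world has none). Each returns a list of dicts, best first, with "conf" (0 to 1); they miss things now and then, are a little off and sometimes report something else, mostly with a low value. They report only what shows in the picture. A call takes as long as a camera call.
- r.outline_of(picture, label): "mask" (480x640 bool, what is visible of it) and "bbox" ([left, top, right, bottom] as shares, 0 to 1, of the picture: columns of its width, rows of its height, round what is visible of it).
- r.pinpoint(picture, label): "position" ([column, row] as shares, 0 to 1, of the picture: columns of its width, rows of its height: a listed point, or the origin of a listed thing).
The state is a dict: "clock": time; "joints": joint angles; "qvel": joint speeds; "tau": joint torques, N m; "tcp_pos": TCP position; "orientation": TCP orientation; "contact_force": force on the tool from outside, world axes, zero at the start; "moment": the same for the moment, N m; "grip_width": finger opening in m.
Only numpy, scipy, OpenCV 4.12 (cv2) and the standard library are available. Lean on these libraries where they do the work, as an engineer would, in place of code of your own. Each camera call takes 0.05 s, during which the arm holds its last target.

## Working session

There is one attempt and no reset: what is moved stays moved. The work goes in short steps, Python scripts to look and compute and a tool call to move; the robot and the scene stay as the last step left them, time stands still between calls to the robot, and variables do not carry over. Pictures are saved under pics/ and viewed, and the job is handed in when it is done.

Besides the shell and the picture viewer there is one more tool, called after "Call:" as name([rows], argument=value, ...), one row to a line, values as JSON. play_rows: Moves the arm, as the interface text tells. Its arguments: {"type":"object","properties":{"plan":{"type":"array","items":{"type":"array","items":{"type":"number"}}},"force":{"type":"number"}},"required":["plan"]}

```bash
mkdir -p pics
cat > h.py <<'E'
import numpy as np, cv2
from bench import r
def K(p):
    f=240/np.tan(np.radians(p["vfov"])/2); return np.array([[f,0,p["cx"]],[0,f,p["cy"]],[0,0,1]])
def ray(p,uv):
    n=cv2.undistortPoints(np.array([[uv]],float),K(p),np.array(p["D"],float))[0,0]; return np.array([n[0],n[1],1.])
def world(p,uv,z=None,plane=None):
    R=np.array(p["R"]);t=np.array(p["t"]); d=R.T@ray(p,uv); c=-R.T@t
    if plane is not None: return c+d*(plane-c[2])/d[2]
    return c+d*z
def proj(p,X):
    rv=cv2.Rodrigues(np.array(p["R"]))[0]
    return cv2.projectPoints(np.array(X,float).reshape(-1,3),rv,np.array(p["t"],float),K(p),np.array(p["D"],float))[0].reshape(-1,2)
E
python3 - <<'E'
from h import *
o=r.get_obs(); print(o)
for n in("scene","top"):
    p=r.grab_frame(n); cv2.imwrite(f"pics/{n}0.png",p["pixels"]); print(n,p["vfov"],p["cx"],p["cy"],p["D"])
    for l in ("cap_a","cap_b","block","feeder","tin_center","pot","small_jar","jar_left","jar_right","spray","mortar","scoop"):
        for d in r.pinpoint(p,l)[:2]:
            uv=np.array(d["position"])*[640,480]; 
            pl={"cap_a":.071,"cap_b":.071,"tin_center":.069}.get(l,0)
            print(l,round(d["conf"],2),uv.round(1),world(p,uv,plane=pl).round(4))
print(r.finger_overhang)
E
```

```text
{'clock': 0.0, 'joints': array([ 1.2149397 ,  0.47779899,  0.02235032,  1.55647217, -0.01151874,
        1.10933162, -0.08311406]), 'qvel': array([ 0.00039764, -0.00077745, -0.00016   , -0.00179268,  0.00221109,
       -0.00143764,  0.00148053]), 'tau': array([ 4.36832543e-04, -5.96453118e+01,  1.60778023e+00, -2.81192797e+01,
        1.24076981e-02,  9.36728407e-03, -1.29799949e-05]), 'tcp_pos': array([ 0.16536655, -0.65381194,  0.23831792]), 'orientation': array([ 1.02589159,  1.31786747, -1.02413652]), 'contact_force': array([ 0.63090428, -0.79680167,  0.10852017]), 'moment': array([-0.02052756, -0.01769368,  0.01888782]), 'grip_width': 0.08560414073849308}
scene 51.68063293260644 316.29982538448706 231.11834099615297 [-0.04863854  0.          0.          0.          0.        ]
cap_a 0.56 [382.2 275.9] [0.5083 0.2355 0.071 ]
cap_a 0.52 [376.8 277.7] [0.5237 0.2306 0.071 ]
cap_b 0.56 [382.2 275.9] [0.5083 0.2355 0.071 ]
cap_b 0.52 [376.8 277.7] [0.5237 0.2306 0.071 ]
block 0.75 [373.9 279. ] [0.5052 0.2069 0.    ]
feeder 0.56 [287.2 200.5] [ 0.5456 -0.1717  0.    ]
tin_center 0.56
[... 678 characters left out ...]
7 264.3] [0.5155 0.2381 0.071 ]
cap_b 0.5 [234.6 277.5] [0.4862 0.1762 0.071 ]
block 0.31 [382.7 250. ] [ 0.5503 -0.1619  0.    ]
block 0.16 [495.9 234. ] [ 0.5877 -0.4355  0.    ]
feeder 0.94 [382.  251.1] [ 0.5477 -0.1602  0.    ]
tin_center 0.9 [387.  228.1] [ 0.5947 -0.1622  0.069 ]
pot 0.67 [255.1 235.6] [0.586  0.1423 0.    ]
small_jar 0.74 [307.2 258.1] [0.5318 0.0181 0.    ]
jar_left 0.91 [126.6 242.1] [0.5715 0.447  0.    ]
jar_right 0.96 [495.8 233.2] [ 0.5897 -0.4355  0.    ]
jar_right 0.21 [128.1 239.2] [0.5785 0.4436 0.    ]
spray 0.59 [499.3 290.6] [ 0.4526 -0.4375  0.    ]
mortar 0.92 [320.  162.4] [ 0.7644 -0.0133  0.    ]
scoop 0.88 [307.9 327.8] [0.3689 0.0167 0.    ]
0.008
```

View pics/scene0.png

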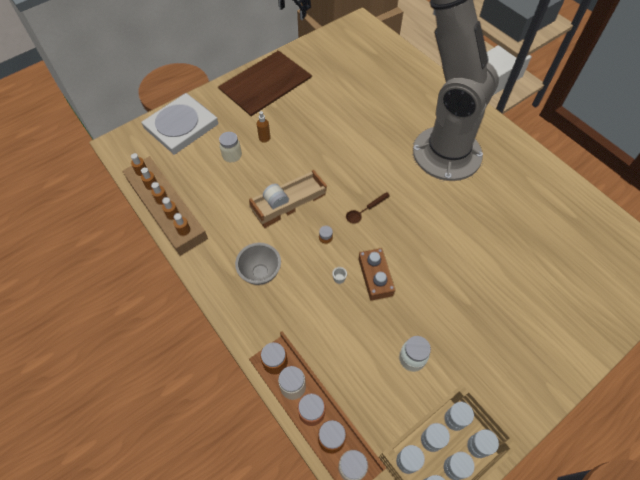

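View pics/top0.png

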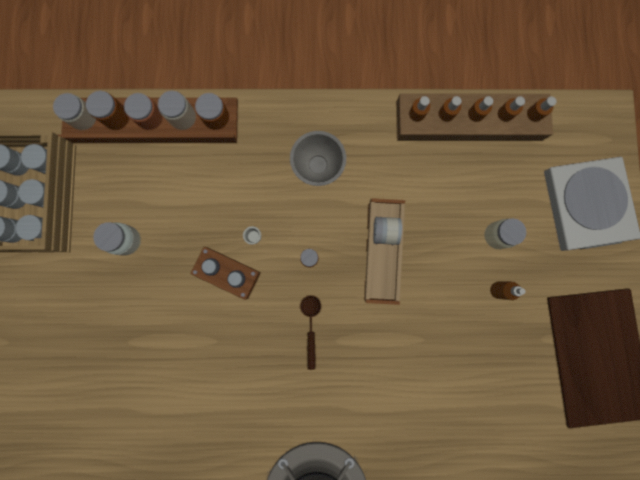

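The top view shows the block at about (225,272), with its caps near (209,267) and (235,279). The tin is in the feeder at (387,230), and the pot is behind the block at (252,236). The two caps need refining.

Run:
```python
from h import *
for n,box in(("top",(180,235,90,80)),("scene",(345,240,60,65))):
    p=r.grab_frame(n); x,y,w,h=box
    c=p["pixels"][y:y+h,x:x+w]; cv2.imwrite(f"pics/{n}_z.png",cv2.resize(c,None,fx=8,fy=8,interpolation=cv2.INTER_CUBIC)[:600])
    for d in r.outline_of(p,"cap_a")[:3]:
        m=d["mask"]; ys,xs=np.nonzero(m); uv=(xs.mean(),ys.mean()); 
        print(n,round(d["conf"],2),m.sum(),np.round(uv,1),world(p,uv,plane=.071).round(4), "depth", np.median(p["z_map"][m]), world(p,uv,z=np.median(p["z_map"][m])).round(4))
    for d in r.outline_of(p,"block")[:1]:
        m=d["mask"].astype(np.uint8); c=max(cv2.findContours(m,0,2)[0],key=cv2.contourArea); print("block",d["conf"],cv2.minAreaRect(c))
    # depth height points near block
    ys,xs=np.mgrid[y:y+h,x:x+w]; z=p["z_map"][y:y+h,x:x+w]
    nn=cv2.undistortPoints(np.stack([xs.ravel(),ys.ravel()],1).astype(float)[:,None],K(p),np.array(p["D"]))[:,0]
    P=(np.c_[nn,np.ones(len(nn))]*z.reshape(-1,1)-np.array(p["t"]))@np.array(p["R"])
    hi=(P[:,2]>.062)&(P[:,2]<.08)&(z.ravel()>0)
    print("hi",hi.sum())
    Q=P[hi]
    if len(Q)>10:
        _,lab,cen=cv2.kmeans(Q[:,:2].astype(np.float32),2,None,(3,50,1e-5),5,0); print(cen,[ (lab==i).sum() for i in(0,1)],Q[:,2].mean())
    b=(P[:,2]>.035)&(P[:,2]<.052)
    if b.sum()>10: print(cv2.minAreaRect(P[b][:,:2].astype(np.float32)))
```

```text
top 0.7 141 [208.5 265.9] [0.512  0.2342 0.071 ] depth 0.96934557 [0.5119 0.234  0.0717]
block 0.95 ((224.8101348876953, 272.7288513183594), (63.539344787597656, 32.20240020751953), 25.641006469726562)
hi 292
[[0.51158756 0.2347204 ]
 [0.48405653 0.17651232]] [np.int64(144), np.int64(148)] 0.07141846552140421
((0.5317633152008057, 0.18988056480884552), (0.1398029625415802, 0.14578059315681458), 65.04021453857422)
scene 0.63 69 [381.  277.4] [0.5139 0.2371 0.071 ] depth 1.3610271 [0.5142 0.2373 0.0716]
scene 0.38 75 [374.6 257. ] [0.4866 0.1777 0.071 ] depth 1.3939977 [0.4869 0.178  0.0718]
block 0.97 ((376.0, 274.0), (51.220184326171875, 28.767499923706055), 74.74488067626953)
hi 169
[[0.51440233 0.23632033]
 [0.4871954  0.17811857]] [np.int64(89), np.int64(80)] 0.07136325394041727
((0.524431586265564, 0.19460466504096985), (0.14203611016273499, 0.1279076337814331), 64.39710998535156)
```

Run:
```python
from h import *
o=r.get_obs(); R=cv2.Rodrigues(o["orientation"])[0]; print(R.round(4)); print(np.degrees(np.arctan2(R[1,2],R[0,2])), o["clock"])
A=np.array([.513,.2355]);B=np.array([.4856,.1773]); print((A+B)/2,np.degrees(np.arctan2(*(A-B)[::-1])),o["tcp_pos"])
```

```text
[[ 0.      0.9695  0.2452]
 [-0.      0.2452 -0.9695]
 [-1.      0.      0.    ]]
-75.80414379947607 1.6
[0.4993 0.2064] 64.78939500767895 [ 0.16557085 -0.65439271  0.23930338]
```

Call:
play_rows([
  [0.18,0.036,0.033,0,0.12],
  [0.18,0.072,0.066,0,0.24],
  [0.18,0.108,0.099,0,0.36],
  [0.18,0.144,0.132,0,0.48],
  [0.18,0.18,0.165,0,0.6],
  [0.18,0.216,0.198,0,0.72],
  [0.18,0.252,0.231,0,0.84],
  [0.18,0.288,0.264,0,0.96],
  [0.18,0.324,0.297,0,1.08],
  [0.18,0.36,0.33,0,1.2],
])

```text
clock: 2.6
tcp_pos: [0.5268, -0.3231, 0.2396]
orientation: [0.093, 1.568, -0.093]
contact_force: [0.6, -0.6, -0.1]
grip_width: 0.0505
```

Call:
play_rows([
  [0.18,-0.002,0.048,0,0.12],
  [0.18,-0.005,0.096,0,0.24],
  [0.18,-0.007,0.144,0,0.36],
  [0.18,-0.01,0.192,0,0.48],
  [0.18,-0.012,0.24,0,0.6],
  [0.18,-0.014,0.288,0,0.72],
  [0.18,-0.017,0.336,0,0.84],
  [0.18,-0.019,0.384,0,0.96],
  [0.18,-0.022,0.432,0,1.08],
  [0.18,-0.024,0.48,0,1.2],
])

```text
clock: 3.6
tcp_pos: [0.5013, 0.1572, 0.2397]
orientation: [-0.842, 1.401, 0.841]
contact_force: [0.7, -0.4, 0.1]
grip_width: 0.0507
```

Run:
```python
from h import *
o=r.get_obs(); R=cv2.Rodrigues(o["orientation"])[0]; print(R.round(4)); print(np.degrees(np.arctan2(R[1,2],R[0,2])), o["clock"],o["tcp_pos"],o["grip_width"],o["joints"].round(2),o["contact_force"])
```

```text
[[ 1.000e-03 -8.826e-01  4.702e-01]
 [-3.000e-04  4.702e-01  8.826e-01]
 [-1.000e+00 -1.000e-03  2.000e-04]]
61.951940689676086 3.6 [0.50134378 0.15720353 0.23970184] 0.05066302600311299 [ 0.25  0.33 -0.81  1.87  0.28  1.05  0.41] [ 0.66149998 -0.35402212  0.05268193]
```

Call:
play_rows([
  [0.18,-0.001,0.03,-0.03,0.03],
  [0.18,-0.002,0.049,-0.06,0.05],
  [0.18,-0.002,0.049,-0.1,0.05],
  [0.18,-0.002,0.049,-0.11,0.05],
  [0.18,-0.002,0.049,-0.11,0.05],
])

```text
clock: 4.1
tcp_pos: [0.4988, 0.2036, 0.1282]
orientation: [-0.876, 1.391, 0.877]
contact_force: [2.1, -0.6, 1.0]
grip_width: 0.0505
```

Run:
```python
from h import *
o=r.get_obs(); R=cv2.Rodrigues(o["orientation"])[0]; print(R.round(4)); print(np.degrees(np.arctan2(R[1,2],R[0,2])), o["clock"],o["tcp_pos"],o["grip_width"])
p=r.grab_frame("wrist"); cv2.imwrite("pics/w1.png",p["pixels"])
T=np.array(p["tool_from_camera"]); print(T.round(3))
for d in r.outline_of(p,"cap_a")[:4]:
    m=d["mask"]; ys,xs=np.nonzero(m); uv=(xs.mean(),ys.mean()); z=np.median(p["z_map"][m])
    # intersect with plane z=.071 and with depth
    c=T[:3,3]; W=np.eye(4);W[:3,:3]=R;W[:3,3]=o["tcp_pos"]; M=W@T
    dd=M[:3,:3]@ray(p,uv); X=M[:3,3]+dd*(.071-M[2,3])/dd[2]; Y=M[:3,3]+dd*z
    print(round(d["conf"],2),m.sum(),np.round(uv,1),X.round(4),Y.round(4),"tool",(R.T@(X-o["tcp_pos"])).round(4))
p=r.grab_frame("top");cv2.imwrite("pics/t1.png",cv2.resize(p["pixels"][200:320,150:310],None,fx=5,fy=5))
```

```text
[[-0.0031 -0.9029  0.4298]
 [-0.0014  0.4298  0.9029]
 [-1.      0.0022 -0.0026]]
64.54630611369845 4.1 [0.49880638 0.20364715 0.12818651] 0.05045999363288362
[[-0.001 -0.259  0.966 -0.133]
 [-0.    -0.966 -0.259  0.065]
 [ 1.    -0.     0.001 -0.   ]
 [ 0.     0.     0.     1.   ]]
0.86 2624 [379.5 262.8] [0.5112 0.2355 0.071 ] [0.5117 0.2355 0.0695] tool [0.0571 0.0024 0.0342]
0.82 2628 [254.8 263.2] [0.4846 0.179  0.071 ] [0.4849 0.1786 0.0694] tool [ 0.0573  0.0021 -0.0282]
```

View pics/w1.png

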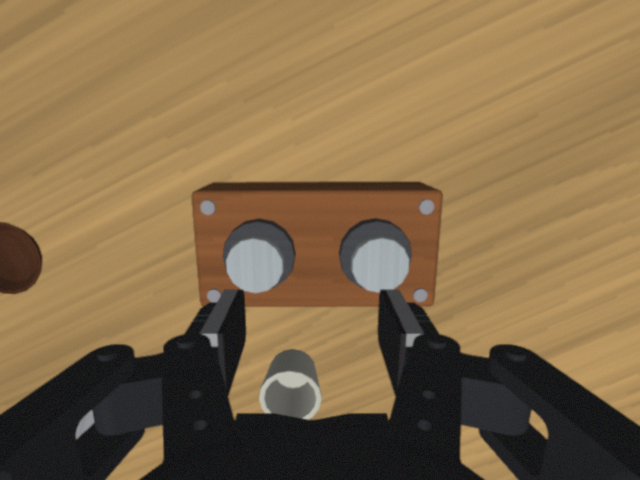

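View pics/t1.png

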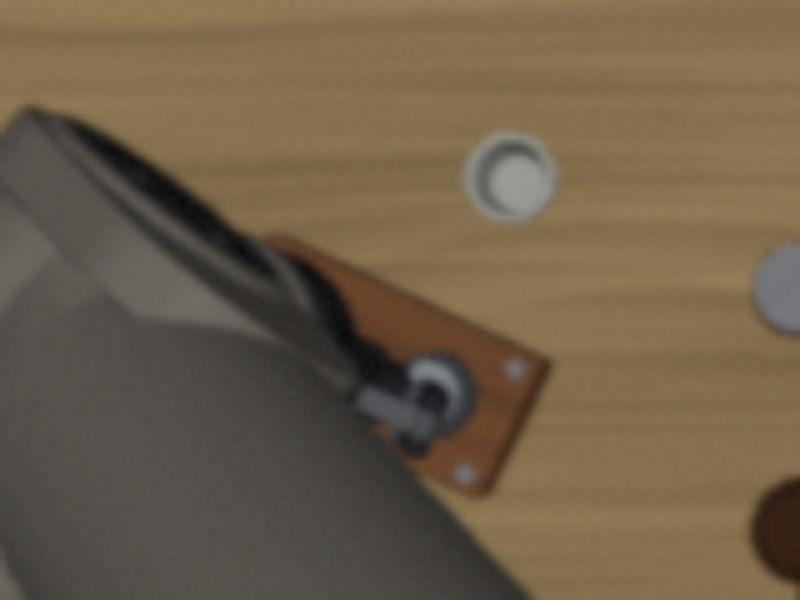

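The wrist view shows both caps, at (255,264) and (380,264). They are square to the jaws, with each finger in line with its own cap. I'll settle, then lower to just above them.

Call:
play_rows([
  [0.18,0,0,-0.02,0],
  [0.18,0,0,-0.04,0],
  [0.18,0,0,-0.04,0],
  [0.18,0,0,-0.04,0],
])

```text
clock: 4.65
tcp_pos: [0.5004, 0.2047, 0.0907]
orientation: [-0.876, 1.386, 0.875]
contact_force: [0.3, 0.1, -0.0]
grip_width: 0.0506
```

Run:
```python
from h import *
o=r.get_obs(); R=cv2.Rodrigues(o["orientation"])[0]; print(R.round(4)); print(np.degrees(np.arctan2(R[1,2],R[0,2])), o["clock"],o["tcp_pos"],o["grip_width"],o["contact_force"])
p=r.grab_frame("wrist"); cv2.imwrite("pics/w2.png",p["pixels"])
T=np.array(p["tool_from_camera"])
W=np.eye(4);W[:3,:3]=R;W[:3,3]=o["tcp_pos"]; M=W@T
for d in r.outline_of(p,"cap_a")[:4]:
    m=d["mask"]; ys,xs=np.nonzero(m); uv=(xs.mean(),ys.mean())
    dd=M[:3,:3]@ray(p,uv); X=M[:3,3]+dd*(.071-M[2,3])/dd[2]
    print(round(d["conf"],2),m.sum(),np.round(uv,1),X.round(4),"tool",(R.T@(X-o["tcp_pos"])).round(4))
# finger points from depth, tool frame
ys,xs=np.mgrid[0:480,0:640]; z=p["z_map"].ravel()
nn=cv2.undistortPoints(np.stack([xs.ravel(),ys.ravel()],1).astype(float)[:,None],K(p),np.array(p["D"]))[:,0]
Q=np.c_[nn,np.ones(len(nn))]*z[:,None]; Q=Q@T[:3,:3].T+T[:3,3]; k=(z>0)&(z<.2)&(abs(Q[:,1])<.03)&(abs(Q[:,2])<.06)
for s in(1,-1):
    q=Q[k&(Q[:,2]*s>0)&(Q[:,0]<.012)]
    print(s,len(q),"max x",q[:,0].max() if len(q) else 0)
    q=q[q[:,0]>q[:,0].max()-.01]; print(q.min(0).round(4),q.max(0).round(4))
```

```text
[[ 1.600e-03 -9.029e-01  4.299e-01]
 [ 6.000e-04  4.299e-01  9.029e-01]
 [-1.000e+00 -1.200e-03  1.200e-03]]
64.53710049990147 4.65 [0.50038059 0.20472894 0.09073178] 0.050638836439135436 [ 0.28668903  0.10428301 -0.03435041]
0.69 3029 [241.  282.9] [0.4826 0.1815 0.071 ] tool [ 0.0197  0.0061 -0.0286]
0.68 2927 [387.9 281.6] [0.5079 0.2358 0.071 ] tool [0.0198 0.0066 0.0313]
1 34211 max x 0.006777836239641399
[-0.0032 -0.0119  0.0251] [0.0068 0.011  0.0372]
-1 33460 max x 0.006514170037676459
[-0.0035 -0.0117 -0.0375] [ 0.0065  0.0111 -0.0248]
```

View pics/w2.png

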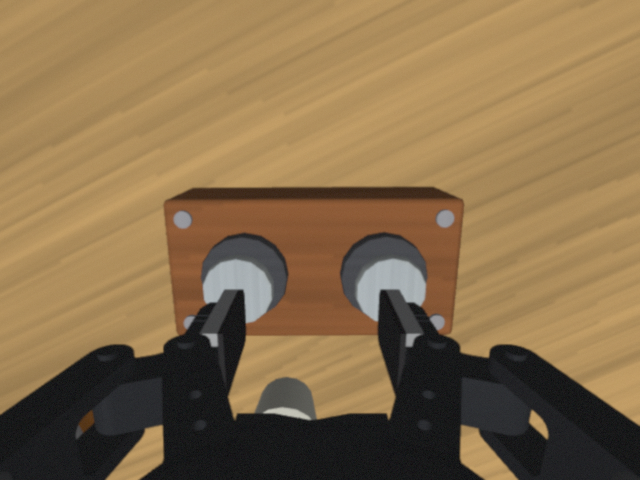

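Call:
play_rows([
  [0.18,-0.001,0.002,-0.004,0],
  [0.18,-0.001,0.002,-0.008,0],
  [0.18,-0.001,0.002,-0.009,0],
  [0.18,-0.001,0.002,-0.009,0],
])

```text
clock: 5.15
tcp_pos: [0.4984, 0.2065, 0.0801]
orientation: [-0.876, 1.388, 0.877]
contact_force: [0.5, -0.3, 0.1]
grip_width: 0.0506
```

Call:
play_rows([
  [0.18,0,0,-0.003,0],
  [0.18,0,0,-0.005,0],
  [0.18,0,0,-0.005,0],
])

```text
clock: 5.45
tcp_pos: [0.4985, 0.2066, 0.0751]
orientation: [-0.876, 1.387, 0.877]
contact_force: [0.1, 0.7, 0.7]
grip_width: 0.0502
```

Call:
play_rows([
  [0.18,0,0,-0.002,0],
  [0.18,0,0,-0.004,0],
  [0.18,0,0,-0.005,0],
  [0.18,0,0,-0.005,0],
])

```text
clock: 5.85
tcp_pos: [0.4986, 0.2066, 0.0704]
orientation: [-0.876, 1.387, 0.876]
contact_force: [-0.5, -0.5, 4.6]
grip_width: 0.0503
```

Call:
play_rows([
  [0.18,0,0,-0.002,0],
  [0.18,0,0,-0.0035,0],
  [0.18,0,0,-0.0035,0],
  [0.18,0,0,-0.0035,0],
])

```text
clock: 6.25
tcp_pos: [0.4986, 0.2066, 0.0669]
orientation: [-0.876, 1.387, 0.876]
contact_force: [-1.4, 0.3, 6.2]
grip_width: 0.0505
```

Run:
```python
from h import *
o=r.get_obs(); print(o["contact_force"],o["moment"],o["tcp_pos"])
p=r.grab_frame("top");cv2.imwrite("pics/t2.png",cv2.resize(p["pixels"][190:310,340:440],None,fx=5,fy=5))
p2=r.grab_frame("scene");cv2.imwrite("pics/s2.png",cv2.resize(p2["pixels"][160:310,240:420],None,fx=4,fy=4))
for q in(p,p2):
  for d in r.pinpoint(q,"tin_center")[:1]: print(d["conf"],world(q,np.array(d["position"])*[640,480],plane=.056))
```

```text
[-1.40499323  0.2558898   6.16621354] [-0.20906408  0.37567728  0.0065369 ] [0.49859246 0.20664104 0.06694949]
0.95 [ 0.46236405 -0.14553754  0.056     ]
```

View pics/t2.png

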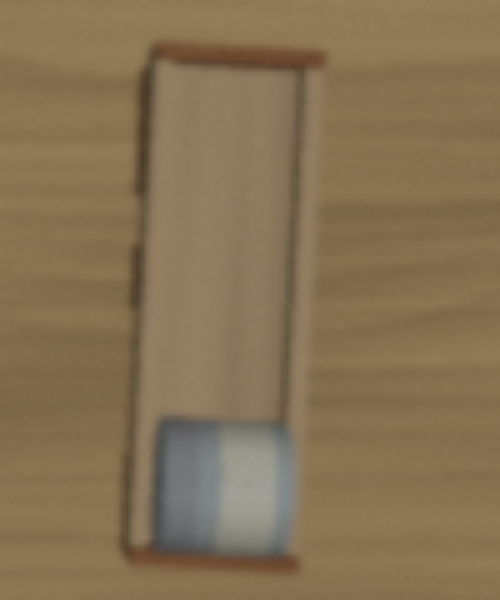

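View pics/s2.png

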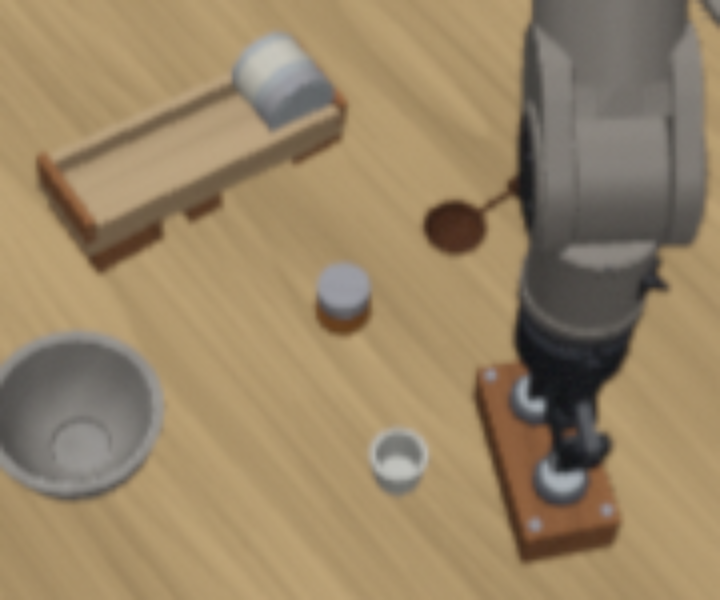

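The tin now rests against the low stop (top crop, about (225,490)), and the force is about 6 N, which matches both plungers being fully down. I'll press 1 mm further to be sure and hold.

Call:
play_rows([
  [0.18,0,0,-0.001,0],
  [0.18,0,0,-0.001,0],
  [0.18,0,0,-0.001,0],
  [0.18,0,0,-0.001,0],
  [0.18,0,0,-0.001,0],
  [0.18,0,0,-0.001,0],
  [0.18,0,0,-0.001,0],
  [0.18,0,0,-0.001,0],
  [0.18,0,0,-0.001,0],
  [0.18,0,0,-0.001,0],
])

```text
clock: 7.45
tcp_pos: [0.4986, 0.2067, 0.066]
orientation: [-0.876, 1.387, 0.876]
contact_force: [-1.8, -0.4, 6.7]
grip_width: 0.0501
```

Run:
```python
from h import *
o=r.get_obs(); print(o["contact_force"],o["moment"],o["tcp_pos"],o["clock"])
for n in("top","scene"):
  q=r.grab_frame(n)
  for d in r.pinpoint(q,"tin_center")[:1]: print(d["conf"],world(q,np.array(d["position"])*[640,480],plane=.056))
```

```text
[-1.79035451 -0.37779576  6.69224935] [-0.25744453  0.35083657 -0.01533885] [0.49859887 0.20665657 0.06602695] 7.45
0.97 [ 0.46661344 -0.15760888  0.056     ]
0.18 [0.56043994 0.03732046 0.056     ]
```

Call:
play_rows([
  [0.18,0,0,-0.0015,0],
  [0.18,0,0,-0.0015,0],
  [0.18,0,0,-0.0015,0],
  [0.18,0,0,-0.0015,0],
  [0.18,0,0,-0.0015,0],
])

```text
clock: 8.15
tcp_pos: [0.4987, 0.2067, 0.0658]
orientation: [-0.877, 1.387, 0.875]
contact_force: [-6.3, -3.1, 20.7]
grip_width: 0.0506
```

The hard stop is reached: 20.7 N, and the TCP no longer sinks. I'll hold briefly, then lift straight up.

Call:
play_rows([
  [0.18,0,0,0,0],
  [0.18,0,0,0,0],
  [0.18,0,0,0,0],
  [0.18,0,0,0.003,0],
  [0.18,0,0,0.007,0],
  [0.18,0,0,0.012,0],
  [0.18,0,0,0.02,0],
  [0.18,0,0,0.04,0],
  [0.18,0,0,0.07,0],
  [0.18,0,0,0.11,0],
])

```text
clock: 9.15
tcp_pos: [0.4974, 0.2059, 0.1742]
orientation: [-0.876, 1.39, 0.878]
contact_force: [1.4, 0.3, -0.2]
grip_width: 0.0504
```

Call:
play_rows([
  [0.18,0,0,0.04,0],
  [0.18,-0.02,0.04,0.06,0],
  [0.18,-0.03,0.08,0.06,0],
  [0.18,-0.04,0.12,0.06,0],
  [0.18,-0.05,0.16,0.06,0],
  [0.18,-0.05,0.16,0.06,0],
  [0.18,-0.05,0.16,0.06,0],
  [0.18,-0.05,0.16,0.06,0],
])

```text
clock: 9.95
tcp_pos: [0.4492, 0.3652, 0.234]
orientation: [-0.876, 1.388, 0.875]
contact_force: [-0.0, -0.3, -0.7]
grip_width: 0.0506
```

Run:
```python
from h import *
o=r.get_obs(); print(o["contact_force"],o["tcp_pos"],o["clock"],abs(o["qvel"]).max())
exp={"feeder":0,"tin_center":.056,"pot":0,"small_jar":0,"jar_left":0,"jar_right":0,"spray":0,"mortar":0,"scoop":0}
for n in("top","scene"):
    p=r.grab_frame(n); cv2.imwrite(f"pics/{n}9.png",p["pixels"])
    for l,pl in exp.items():
        for d in r.pinpoint(p,l)[:1]: print(n,l,round(d["conf"],2),world(p,np.array(d["position"])*[640,480],plane=pl).round(3))
    for d in r.outline_of(p,"cap_a")[:2]:
        m=d["mask"]; ys,xs=np.nonzero(m); print("cap",d["conf"],m.sum(),world(p,(xs.mean(),ys.mean()),z=np.median(p["z_map"][m])).round(4))
```

```text
[-0.03706872 -0.29072669 -0.72929509] [0.44916214 0.36521644 0.23399758] 9.95 0.016717345517320775
top feeder 0.81 [ 0.542 -0.159  0.   ]
top tin_center 0.9 [ 0.466 -0.153  0.056]
top pot 0.76 [0.588 0.142 0.   ]
top small_jar 0.78 [0.528 0.016 0.   ]
top jar_left 0.82 [0.579 0.446 0.   ]
top jar_right 0.85 [ 0.587 -0.431  0.   ]
top spray 0.82 [ 0.448 -0.432  0.   ]
top mortar 0.83 [ 0.754 -0.015  0.   ]
top scoop 0.58 [0.364 0.011 0.   ]
cap 0.61 152 [0.4834 0.1763 0.0711]
scene feeder 0.62 [ 0.545 -0.165  0.   ]
scene tin_center 0.85 [ 0.467 -0.15   0.056]
scene pot 0.77 [0.582 0.143 0.   ]
scene small_jar 0.72 [0.537 0.02  0.   ]
scene jar_left 0.73 [0.576 0.441 0.   ]
scene jar_right 0.94 [ 0.586 -0.431  0.   ]
scene spray 0.79 [ 0.467 -0.429  0.   ]
scene mortar 0.8 [ 0.76  -0.005  0.   ]
scene scoop 0.82 [0.369 0.004 0.   ]
cap 0.63 65 [0.5146 0.2382 0.0714]
```

View pics/top9.png

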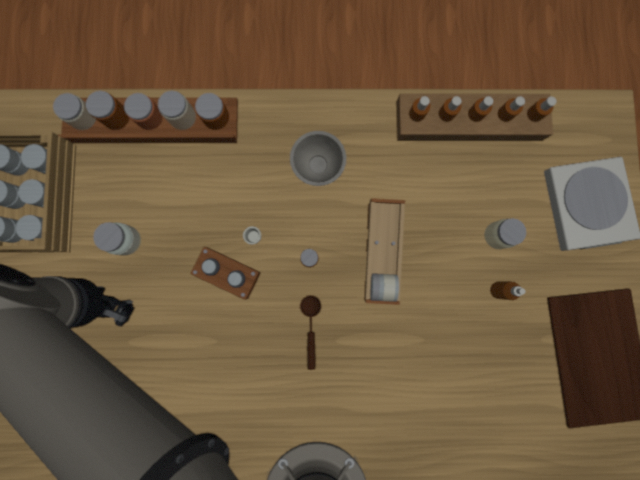

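The top view shows the tin at the low end (385,287) with the gate pins up behind it. Both caps are up at 71 mm, the bystanders are where they were, and the arm is clear.

```bash
python3 -c "
from bench import r
print(r.hand_in())"
```

```text
the job is handed in; nothing more can be done
None
```

I pressed both plungers down together, one fingertip on each, and held them until the tin had rolled to the low end. I then let them come up, moved the arm clear and handed in at about 10 s. The hand-in gives no verdict.

- **Press:** the force rose evenly to about 6–7 N, then jumped to 20.7 N as the TCP stopped sinking, which I took as the hard stop. At least one plunger had bottomed; I had no separate reading for each. The first picture with the tin at the low stop was at 6.25 s, and I held the plungers down for about 2 s after that.
- **Tin:** both cameras put it about 75–79 mm below the feeder's middle, with the pins standing up behind it. I never measured its speed; it was at the low stop in every picture from 6.25 s on.
- **Caps:** one cap was confirmed up in each camera view, at 71.1 and 71.4 mm.
- **Bystanders:** all were within about 10 mm of where they started, which is the detector's own scatter.
- **Readings that disagreed:** during the hold the scene camera once reported the tin elsewhere, with low confidence (0.18). I went with the top camera, which reported it at the low end with 0.97.

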